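# Third hand at the repair bench: seat a power module and hold it against the sprung fence

## Robot

A 6-joint arm with a two-finger parallel gripper is mounted at the origin on the work surface. World frame = base frame: x ahead of the robot, y to its left, z up, the work surface at z = 0. Lengths are in m, angles in degrees, forces in N, time in s.
With the tool pointing down it reaches from about 0.35 to 0.875 m from the base axis. Payload 4.2 kg.
Tool frame: the origin (TCP) lies on the centre line of the jaws, within the pads' length; the fingertips stand 19 mm ahead of it and the grasp point (between the pads) is the TCP; x points along the fingers, y is the direction in which the jaws open and shut, and the axes are right-handed (so a half turn about x gives the same grasp; the last joint's range is limited). The gripper opens to 87 mm and grips with 3 to 60 N. Pads are 19 mm wide; open, the fingers measure 117 mm over their backs; the gripper's body (75 mm by 190 mm) begins 51 mm behind the grasp point.
Start: joints at [-58.006, 22.042, 0.453, 0, -68.411, -14.817], TCP at [0.185, -0.597, 0.242] pointing down, gripper open.
Joint ranges: [-179.83, 179.83], [-69.29, 118.12], [-61.27, 80.66], [-181.25, 117.63], [-171.15, -9.14], [-177.46, 177.46]. Speed limits (degrees/s): [159.86, 159.86, 180, 180, 180, 180].

## Interface

Orientations are given as a 3x3 rotation matrix whose columns are the frame's x, y, z axes.
In Python, from station import r, viewer, job, spotter gives the robot as it stands.
- The arm moves only by the tool play_rows, never from a script. Its argument "commands" is a list of rows, each an object of numbers: "fingers": the gripper command: -1 is fully open, 1 is shut, values between are in proportion; "tx", "ty", "tz": the shift along the tool's x, y, z normalised to -1 to 1, where 1 is 750 mm; "ax", "ay", "az": the turn, a rotation vector about the tool's x, y, z normalised to -1 to 1, where 1 is pi rad. In form: [{"fingers": .., "tx": .., "ty": .., "tz": .., "ax": .., "ay": .., "az": ..}, ...]. A call has 1 to 5 rows; each row is the pose to reach, as a shift and turn from the pose commanded when the call began, along the tool's axes at that moment, turning the shorter way round; what a row does not reach only later rows make up. A row lasts 1/12 s, in which the tool goes at most 41.7 mm and 7.16 degrees, less where a joint would pass 70% of its speed; a pose out of reach is approached as far as the arm can. A call with a number of a shift or a turn outside -1 to 1 is refused whole. A call with a gripper value outside its range is refused whole. The fingers move at their own pace and stop on an object; the grip force is fixed at half the most. Time passes only in rows, so rows that repeat a pose let the fingers close. It gives the time, the measured TCP pose, the force and the opening at its end, in the units of the state.
- r.sense(): the state, without advancing time (a new reading comes with each control period).
- viewer.capture(name): name is "side" or "top" or "wrist"; returns a dict with "image" (480x640x3 uint8, red, green, blue), "fx", "fy", "cx", "cy" (pixels), "dist" ([k1, k2, p1, p2, k3] as OpenCV has them; the pictures are not rectified), "R" (3x3) and "t" (3): a world point X has camera coordinates R X + t; the wrist camera has in their place "mount" (4x4, takes a point from camera to tool coordinates, whose origin is the TCP and whose axes are the tool frame's). Camera axes: x right, y down, z forward; pixel columns grow to the right and rows downward; lengths in m; the calibration is good to about 2 mm. A picture is of the moment at which its call begins: read the wrist's pose just before it. There is no depth.
- job.finish_job(): hands the job in, once; it reports no verdict.
Trained networks look in a picture, given as the dict that the camera call returned (one of the last four; its "shot" number tells which), for a name from the list of things; names that differ only in an ending like _2 or _b are one class to them, and where a whole thing is asked for, a point or a joint stands for the part that bears it (a point fixed in the world has none). Each returns a list of dicts, best first, with "score" (0 to 1); they miss things now and then, are a little off and sometimes report something else, mostly with a low value. They report only what shows in the picture. A call takes as long as a camera call. They do not tell look-alikes from the thing itself.
- spotter.find_in(name, picture): "uv" ([column, row] in pixels, amid what is visible of it).
- spotter.silhouettes(name, picture): "region" (480x640 bool, what is visible of it) and "uv" ([column, row] in pixels, amid what is visible of it).
The state is a dict: "time_s": time; "joints": joint angles; "joint_velocities": joint speeds; "effort": joint torques, N m; "tcp_pos": TCP position; "ee_rot": TCP orientation; "wrist_force": force on the tool from outside, world axes, zero at the start; "moment": the same for the moment, N m; "gripper_width": opening from 0.0 (shut) to 1.0 (fully open).
Only numpy, scipy, OpenCV 4.12 (cv2) and the standard library are available. Lean on these libraries where they do the work, as an engineer would, in place of code of your own. Each camera call takes 0.05 s, during which the arm holds its last target. There are 200 camera calls.

## Task

The near end of the power module in the jig still stands up on its orange push-in spacer: first press the module down until the spacer is fully home and the module sits level on the white runners. Then slide it along the runners until its flange is square against the sprung steel fence, and keep pressing with a steady 10 N or so, the red pointer in the green band, so that a colleague can put in the screws. Finish while holding it there; never drive the fence to the end of its travel, and leave the other things on the bench where they are.

Things in the scene. Friction and masses are not known exactly. Their poses are not given: they have to be found in the camera images.
- jig: Grey-painted base plate fixed to the bench, 270 x 150 x 12 mm. Its x axis is the direction in which the module is slid, towards the fence; z is up. Origin on the bench surface: the plate runs from x -90 to +180 mm and y -75 to +75 mm.
- runners (a point): Middle between the two white runners of the jig, at the height of their tops (22 mm above the bench, jig x = 25 mm). Each is 14 mm wide, at jig y = -37 and +37 mm, and runs from jig x = -75 to +125 mm.
- housing (a point): Centre of the top of the blue spring housing of the fence, fixed on the jig: 46 (x) x 100 (y) mm, top 48 mm above the bench, jig x = 132 to 178 mm, with a green band painted on it.
- module: Loose power module, about 0.3 kg: aluminium plate 120 (x) x 90 (y) x 6 mm, origin at the centre of its underside, x towards the fence. Near end (x -60 to -12) bare. At the start the near end is raised about 12 mm (slope 5 to 7 degrees) with the flange foot on the runners, turned up to 7 degrees from the jig; level on the runners its plate top is 28 mm above the bench.
- flange (a point): Centre of the outer face of the module upturned flange (module x = 60, y = 0, z = 18 mm), which meets the fence: 90 mm wide, 5 mm thick, top 30 mm above the plate underside. Behind it, at module x = 44, y = -30 and +30 mm, stand two blue capacitors 12 mm in diameter, 14 mm tall.
- press_pad (a point): Point on the top of the module's bare near end, at x = -42 mm, y = 0, z = 6 mm of the module: a place to press down.
- heatsink_top (a point): Centre of the top of the black finned heat sink on the module (module x = 8, y = 0, z = 36 mm). The heat sink is 40 (x) x 36 (y) mm and rises 30 mm from the plate top; it can be gripped across y from above, with 27 mm of free plate on either side.
- spacer_in (a joint): How far the orange spacer (20 x 24 mm head, between the runners at jig x = -35 mm, y = 0) is pushed in, m: 0 = standing up, head 10 mm above the runners; 0.010 = fully home, head flush with the runners. It is tight: about 6 N on the spacer pushes it in, and it stays where it is left.
- fence: Upright steel fence plate, 6 x 80 mm, from 24 to 58 mm above the bench, sliding along the jig's x axis on a spring, with a red pointer over the housing. Origin on the bench plane below the centre of its front face (the face that the flange meets); unpressed it lies at jig x = +100 mm.
- fence_face (a point): Centre of the fence's front face, 40 mm above the bench; moves with the fence.
- fence_slide (a joint): How far the fence is pushed back, m: 0 = free, 0.025 = end of travel. The spring takes 0.8 N per mm (10 N at 0.0125); the green band spans 0.0075 to 0.0175 (6 to 14 N).
- screwdriver: Bystander: screwdriver 170 mm long, lying beside the jig on the -y side of it, along the jig.
- screw_dish: Bystander: steel dish of screws, 64 mm in diameter, 18 mm high, beside the jig on its +y side. Origin under its centre.
- spare_sink: Bystander: spare black heat sink, 50 x 40 x 25 mm, lying on the bench away from the jig. Origin under its centre.
- solder_spool: Bystander: metal spool 60 mm in diameter, 42 mm high. Origin under its centre.
- flux_bottle: Bystander: amber bottle with red cap, 40 mm in diameter, 85 mm high. Origin under its centre.
- multimeter: Bystander: yellow multimeter 150 x 75 x 32 mm, lying flat. Origin under its centre.
Mind the look-alikes: they are no part of the job. Several things have the shape of the module; the one meant has the colours described above.

How it is judged:
By the outcome, as a careful person would: the job done as asked, in the order asked, and still so for the second after the job is handed in, while the arm keeps its last pose, push and grip.
It also fails if it takes over 45 s, if anything falls off the work surface, if the arm or the gripper's body presses on something with over 40 N, if the wrist force passes 120 N, or if a joint passes its speed limit or range.

## Working session

There is one attempt and no reset: what is moved stays moved. The work goes in short steps, Python scripts to look and compute and a tool call to move; the robot and the scene stay as the last step left them, time stands still between calls to the robot, and variables do not carry over. Pictures are saved under pics/ and viewed, about 8 in all and at most 12, crops included, and the job is handed in when it is done.

Besides the shell and the picture viewer there is one more tool, called as name(argument=value, ...) on one line, values as JSON. play_rows: Moves the arm, as the interface text tells. Its arguments: {"type":"object","properties":{"commands":{"type":"array"}},"required":["commands"]}

```bash
mkdir -p pics; ls; python3 - <<'E'
from station import r, viewer, job, spotter
import cv2
s=r.sense();print(s['time_s'],s['tcp_pos'],s['ee_rot'],s['wrist_force'],s['gripper_width'])
for n in('top','side'):
    p=viewer.capture(n);cv2.imwrite(f'pics/{n}0.png',p['image'][:,:,::-1])
    print(n,p['fx'],p['fy'],p['cx'],p['cy'],p['dist'],p['R'],p['t'])
    for t in('module','flange','press_pad','heatsink_top','fence_face','housing','runners','jig'):
        print(t,[([round(float(c)) for c in d['uv']],round(d['score'],2)) for d in spotter.find_in(t,p)][:4])
E
```

```text
pics
0.0 [ 0.18440691 -0.59659007  0.24046178] [[-7.66942706e-04 -2.95143805e-01  9.55452535e-01]
 [ 2.02633343e-03  9.55450395e-01  2.95144771e-01]
 [-9.99997653e-01  2.16242454e-03 -1.34715953e-04]] [ 0.28140171  0.386401   -0.27306777] 1.0031883077383796
top 473.0509661256917 473.0509661256917 323.1925960821895 239.05989745484544 [-0.0477052  0.         0.         0.         0.       ] [[-2.13618411e-02 -9.99763001e-01 -4.19687608e-03]
 [-9.80287682e-01  2.17700598e-02 -1.96372416e-01]
 [ 1.96417242e-01 -8.07304122e-05 -9.80520403e-01]] [0.01141601 0.5375946  1.09596996]
module [([430, 308], 0.7), ([248, 315], 0.68), ([334, 240], 0.55)]
flange [([424, 309], 0.96), ([334, 238], 0.82), ([249, 311], 0.6)]
press_pad [([331, 244], 0.87), ([252, 315], 0.79), ([430, 313], 0.75)]
heatsink_top [([430, 312], 0.91), ([332, 241], 0.79), ([336, 214], 0.47)]
fence_face [([337, 209], 0.79)]
housing [([341, 218], 0.74)]
runners [([341, 214], 0.75)]
jig [([340, 217], 0.56), ([339, 210], 0.2)]
side 534.3768959671332 534.3768959671332 330.70181016646325 243.04431908341252 [0.02126905 0.         0.         0.         0.        ] [[-0.72900513 -0.68448935 -0.00508406]
 [-0.52065697  0.55930903 -0.64505017]
 [ 0.44437353 -0.46759783 -0.76412331]] [0.39426081 0.33256064 0.94101489]
module [([333, 374], 0.65), ([467, 245], 0.58), ([337, 252], 0.57)]
flange [([339, 252], 0.95), ([470, 243], 0.62), ([333, 372], 0.59)]
press_pad [([338, 252], 0.9), ([468, 241], 0.87), ([332, 373], 0.84)]
heatsink_top [([333, 375], 0.94), ([339, 253], 0.77), ([466, 242], 0.73), ([297, 290], 0.58)]
fence_face [([320, 226], 0.91)]
housing [([329, 264], 0.92)]
runners [([327, 267], 0.93)]
jig [([325, 268], 0.97)]
```

View pics/top0.png

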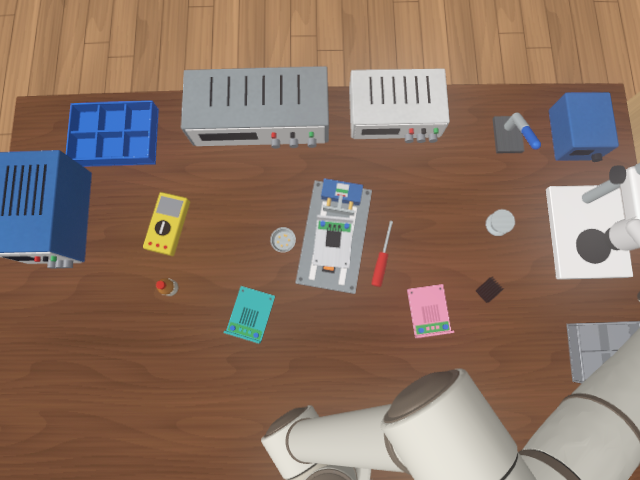

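View pics/side0.png

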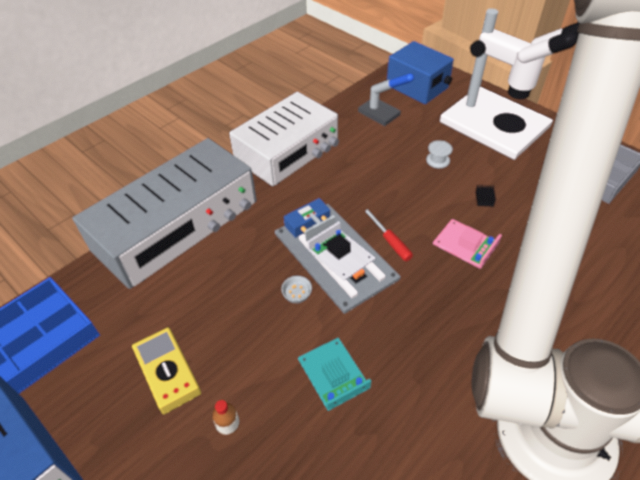

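The top view shows three candidates: silver plate with black heat sink in the jig (333,240), teal copy (249,315) and pink copy (430,310). I choose the one in the jig: it has bare aluminium and a black sink, and the orange spacer is under its near end (329,268). I'll check that in a close crop.

```bash
cat > h.py <<'E'
import numpy as np, cv2
from station import r, viewer, job, spotter
def K(p): return np.array([[p['fx'],0,p['cx']],[0,p['fy'],p['cy']],[0,0,1.]])
def ext(p,s=None):
    if 'R' in p: return np.array(p['R']),np.array(p['t'])
    M=np.array(p['mount']); T=np.eye(4);T[:3,:3]=s['ee_rot'];T[:3,3]=s['tcp_pos']
    C=np.linalg.inv(T@M); return C[:3,:3],C[:3,3]
def world(p,uv,z,s=None):
    R,t=ext(p,s); n=cv2.undistortPoints(np.array([[uv]],float),K(p),np.array(p['dist']))[0,0]
    d=R.T@np.array([n[0],n[1],1]); c=-R.T@t; return c+d*(z-c[2])/d[2]
def proj(p,X,s=None):
    R,t=ext(p,s); return cv2.projectPoints(np.array(X,float).reshape(-1,1,3),cv2.Rodrigues(R)[0],t,K(p),np.array(p['dist']))[0][:,0]
E
python3 - <<'E'
from h import *
p=viewer.capture('top')
im=p['image'][:,:,::-1]
c=cv2.resize(im[172:300,265:405],None,fx=5.5,fy=4.6875*1,interpolation=cv2.INTER_CUBIC) if 0 else cv2.resize(im[174:298,280:400],None,fx=4.8,fy=4.8,interpolation=cv2.INTER_CUBIC)
cv2.imwrite('pics/c1.png',c)
for n in('jig','module'):
    for d in spotter.silhouettes(n,p)[:3]:
        m=d['region'].astype(np.uint8); print(n,d['score'],d['uv'],m.sum(),cv2.minAreaRect(cv2.findNonZero(m)))
for uv in((318,181),(371,188),(355,292),(297,284)): print(uv,world(p,uv,.012))
for t in('screwdriver','screw_dish'): print(t,[world(p,d['uv'],.01) for d in spotter.find_in(t,p)[:1]])
E
```

```text
jig 0.9 [337.1, 214.2] 4635 ((333.945556640625, 235.127685546875), (60.89330291748047, 109.26229095458984), 9.039482116699219)
module 0.74 [428.6, 311.7] 1811 ((428.92840576171875, 310.51324462890625), (51.167083740234375, 37.910987854003906), 79.50852966308594)
module 0.69 [335.4, 240.0] 1756 ((332.5544738769531, 241.9554443359375), (37.512901306152344, 49.353843688964844), 5.710593223571777)
module 0.62 [248.9, 312.6] 1879 ((249.48329162597656, 313.78045654296875), (38.29603576660156, 51.35211944580078), 17.447187423706055)
(318, 181) [0.69927284 0.00984872 0.012     ]
(371, 188) [ 0.67736686 -0.12628139  0.012     ]
(355, 292) [ 0.41121174 -0.07583226  0.012     ]
(297, 284) [0.43408779 0.06689845 0.012     ]
screwdriver [array([ 0.46012242, -0.14115373,  0.01      ])]
screw_dish [array([0.54815272, 0.09509207, 0.01      ])]
```

View pics/c1.png

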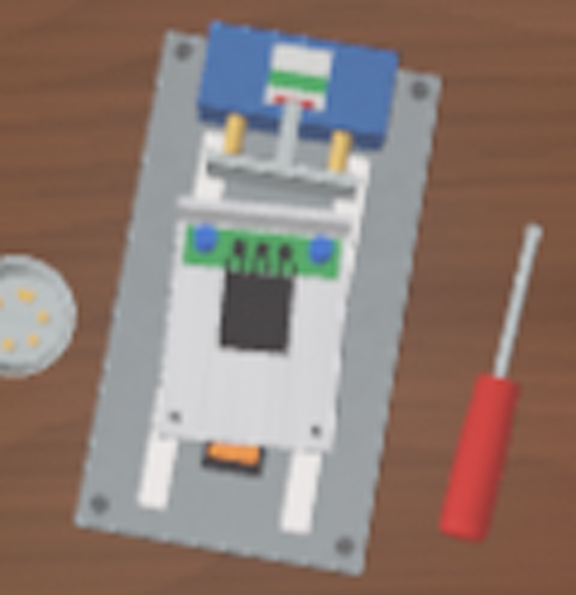

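The crop confirms it: silver plate, black sink, green strip with two blue capacitors, flange facing the fence, and orange spacer under the near end. Next is a fit of the jig pose.

```bash
cat >> h.py <<'E'
def pose2(L,W):  # world = R L + t in plane
    L=np.array(L,float)[:,:2];W=np.array(W)[:,:2];a=L-L.mean(0);b=W-W.mean(0)
    th=np.arctan2((a[:,0]*b[:,1]-a[:,1]*b[:,0]).sum(),(a*b).sum())
    R=np.array([[np.cos(th),-np.sin(th)],[np.sin(th),np.cos(th)]]);t=W.mean(0)-R@L.mean(0)
    return th,R,t,(L@R.T+t-W)
def move(target,yaw_y=None,s=None):
    "print tool-axis shift (units of 750 mm) & turn about tool x to get tool y at yaw_y deg"
    s=s or r.sense();R=np.array(s['ee_rot']);d=R.T@(np.array(target)-s['tcp_pos'])
    a=0 if yaw_y is None else -((yaw_y-np.degrees(np.arctan2(R[1,1],R[0,1]))+180)%360-180)/180
    print('tx ty tz',np.round(d/.75,4),'ax',round(a,4),'dist',np.linalg.norm(d))
E
python3 - <<'E'
from h import *
p=viewer.capture('top')
px=lambda a:(280+a[0]/4.8-.4,174+a[1]/4.8-.4)
C=[world(p,px(a),.012) for a in((165,30),(440,75),(362,573),(75,523))]
th,R,t,e=pose2([(.18,.075),(.18,-.075),(-.09,-.075),(-.09,.075)],C)
print(np.degrees(th),t,e*1000)
j=lambda x,y,z:np.r_[R@[x,y]+t,z]
# module pts: near corners (top z ~ .028+.012), flange top ends z~.052
W=[world(p,px(a),z) for a,z in(((160,437),.040),((332,452),.040),((178,205),.052),((352,230),.052))]
print(np.array([np.r_[R.T@(w[:2]-t)] for w in W])*1000)
th2,R2,t2,e2=pose2([(-.06,.045),(-.06,-.045),(.0575,.045),(.0575,-.045)],W);print('module',np.degrees(th2),t2,e2*1000,R.T@(t2-t))
move(np.r_[R2@[-.042,0]+t2,.24],np.degrees(th)+90)
E
```

```text
-10.93963410342928 [ 0.51163183 -0.01925336] [[-0.03068969  0.02966355]
 [ 0.06449979 -0.2206266 ]
 [ 0.22123535 -0.0185784 ]
 [-0.25504546  0.20954146]]
[[-42.11188282  37.96186827]
 [-35.02726555 -49.1675429 ]
 [ 75.76956996  48.99693587]
 [ 77.72797785 -40.83353733]]
module -6.8322390449061805 [ 0.53147131 -0.02377153] [[-0.2387084   2.03624831]
 [-1.36626721 -0.4340894 ]
 [-1.40655647 -0.40548699]
 [ 3.01153208 -1.19667192]] [ 0.02033639 -0.00067104]
tx ty tz [0.0021 0.6165 0.6165] ax 0.1562 dist 0.6538608130846061
```

play_rows(commands=[{"fingers": -1, "tx": 0, "ty": 0.054, "tz": 0.054, "ax": 0, "ay": 0, "az": 0}, {"fingers": -1, "tx": 0, "ty": 0.093, "tz": 0.093, "ax": 0, "ay": 0, "az": 0}, {"fingers": -1, "tx": 0, "ty": 0.131, "tz": 0.131, "ax": 0, "ay": 0, "az": 0}, {"fingers": -1, "tx": 0, "ty": 0.17, "tz": 0.17, "ax": 0, "ay": 0, "az": 0}, {"fingers": -1, "tx": 0, "ty": 0.205, "tz": 0.205, "ax": 0, "ay": 0, "az": 0}])

```text
time_s: 1.62
tcp_pos: [0.2822, -0.4112, 0.2417]
ee_rot: [[0.0, -0.295, 0.956], [-0.0, 0.956, 0.295], [-1.0, -0.0, 0.0]]
wrist_force: [1.6, 0.2, -0.0]
gripper_width: 1.001
```

play_rows(commands=[{"fingers": -1, "tx": 0, "ty": 0.039, "tz": 0.039, "ax": 0, "ay": 0, "az": 0}, {"fingers": -1, "tx": 0, "ty": 0.078, "tz": 0.078, "ax": 0, "ay": 0, "az": 0}, {"fingers": -1, "tx": 0, "ty": 0.117, "tz": 0.117, "ax": 0, "ay": 0, "az": 0}, {"fingers": -1, "tx": 0, "ty": 0.156, "tz": 0.156, "ax": 0, "ay": 0, "az": 0}, {"fingers": -1, "tx": 0, "ty": 0.195, "tz": 0.195, "ax": 0, "ay": 0, "az": 0}])

```text
time_s: 2.03
tcp_pos: [0.3789, -0.2281, 0.2421]
ee_rot: [[0.001, -0.295, 0.955], [-0.0, 0.955, 0.295], [-1.0, -0.001, 0.001]]
wrist_force: [0.9, -0.2, -0.8]
gripper_width: 0.995
```

play_rows(commands=[{"fingers": 1, "tx": 0, "ty": 0.039, "tz": 0.039, "ax": 0.035, "ay": 0, "az": 0}, {"fingers": 1, "tx": 0, "ty": 0.078, "tz": 0.078, "ax": 0.07, "ay": 0, "az": 0}, {"fingers": 1, "tx": 0, "ty": 0.117, "tz": 0.117, "ax": 0.105, "ay": 0, "az": 0}, {"fingers": 1, "tx": 0, "ty": 0.156, "tz": 0.156, "ax": 0.14, "ay": 0, "az": 0}, {"fingers": 1, "tx": 0, "ty": 0.195, "tz": 0.195, "ax": 0.156, "ay": 0, "az": 0}])

```text
time_s: 2.45
tcp_pos: [0.4663, -0.0624, 0.242]
ee_rot: [[0.001, 0.194, 0.981], [0.0, 0.981, -0.194], [-1.0, 0.0, 0.001]]
wrist_force: [1.4, -0.5, -0.5]
gripper_width: 0.708
```

```bash
python3 - <<'E'
from h import *
s=r.sense();p=viewer.capture('wrist');cv2.imwrite('pics/w1.png',p['image'][:,:,::-1]);print(p['mount'],s['tcp_pos'],s['gripper_width'])
for t in('press_pad','heatsink_top','flange','fence_face','housing','runners'):
    print(t,[(np.round(d['uv']),round(d['score'],2)) for d in spotter.find_in(t,p)][:2])
move([.4870,-.0185,.24],79.06)
E
```

```text
[[-8.20853203e-04 -2.91566041e-01  9.56550349e-01 -1.42134580e-01]
 [ 9.99999656e-01 -3.49425537e-04  7.51630378e-04  1.14137699e-03]
 [ 1.15093225e-04  9.56550637e-01  2.91566228e-01 -8.09301148e-02]
 [ 0.00000000e+00  0.00000000e+00  0.00000000e+00  1.00000000e+00]] [ 0.466314   -0.06244323  0.24203506] 0.7077200357546578
press_pad [(array([114., 138.]), 0.88), (array([547.,  61.]), 0.75)]
heatsink_top [(array([113., 140.]), 0.9), (array([362., 260.]), 0.77)]
flange [(array([540.,  63.]), 0.59), (array([113., 138.]), 0.59)]
fence_face [(array([361., 372.]), 0.76)]
housing [(array([352., 213.]), 0.81), (array([246., 225.]), 0.59)]
runners [(array([357., 210.]), 0.83)]
tx ty tz [0.0021 0.0662 0.0164] ax -0.0001 dist 0.05115834325536916
```

View pics/w1.png

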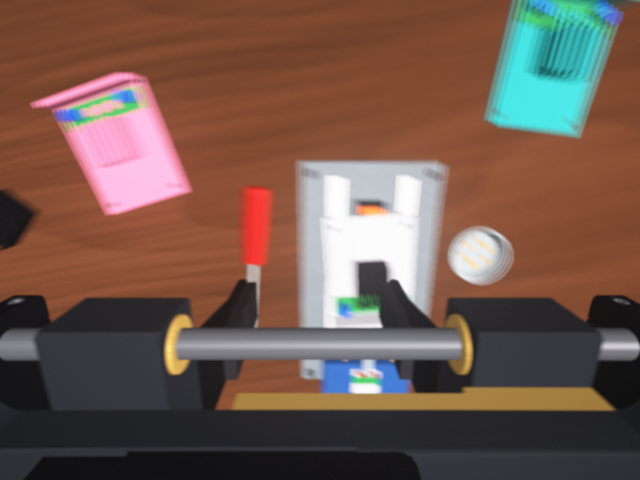

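Wrist view: jig upright around (370,270), with the orange spacer at (370,208) and the near end at row 217. It agrees with the top view (blurred because the arm was still moving). Go above the press pad.

play_rows(commands=[{"fingers": 1, "tx": 0.002, "ty": 0.05, "tz": 0.012, "ax": 0, "ay": 0, "az": 0}, {"fingers": 1, "tx": 0.05, "ty": 0.066, "tz": 0.014, "ax": 0, "ay": 0, "az": 0}, {"fingers": 1, "tx": 0.1, "ty": 0.066, "tz": 0.014, "ax": 0, "ay": 0, "az": 0}, {"fingers": 1, "tx": 0.15, "ty": 0.066, "tz": 0.014, "ax": 0, "ay": 0, "az": 0}, {"fingers": 1, "tx": 0.19, "ty": 0.066, "tz": 0.014, "ax": 0, "ay": 0, "az": 0}])

```text
time_s: 3.22
tcp_pos: [0.4844, -0.0187, 0.0972]
ee_rot: [[-0.001, 0.191, 0.982], [0.0, 0.982, -0.191], [-1.0, -0.0, -0.001]]
wrist_force: [-0.6, 0.3, 0.4]
gripper_width: 0.039
```

play_rows(commands=[{"fingers": 1, "tx": 0.0, "ty": 0, "tz": 0, "ax": 0, "ay": 0, "az": 0}, {"fingers": 1, "tx": 0.0, "ty": 0, "tz": 0, "ax": 0, "ay": 0, "az": 0}, {"fingers": 1, "tx": 0.0, "ty": 0, "tz": 0, "ax": 0, "ay": 0, "az": 0}, {"fingers": 1, "tx": 0.0, "ty": 0, "tz": 0, "ax": 0, "ay": 0, "az": 0}])

```text
time_s: 3.55
tcp_pos: [0.4874, -0.0175, 0.1014]
ee_rot: [[0.005, 0.19, 0.982], [0.001, 0.982, -0.19], [-1.0, 0.002, 0.005]]
wrist_force: [-0.2, -0.2, 0.9]
gripper_width: 0.011
```

```bash
python3 - <<'E'
from h import *
s=r.sense();p=viewer.capture('wrist');c=p['image'][:,:,::-1]
q=viewer.capture('side')['image'][190:330,250:420,::-1]
cv2.imwrite('pics/m1.png',np.hstack([cv2.resize(c,(440,330)),cv2.resize(q,(360,330),interpolation=cv2.INTER_CUBIC)]))
print(s['tcp_pos'],s['gripper_width'],s['wrist_force'])
E
```

```text
[ 0.48737888 -0.01750525  0.10141969] 0.010790839940105186 [-0.22537461 -0.17463795  0.87811027]
```

View pics/m1.png

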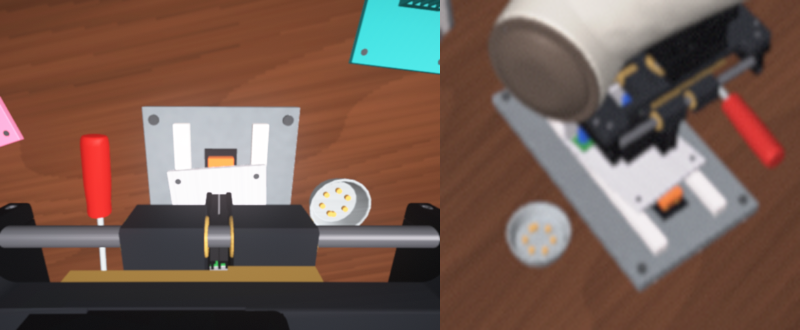

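The left half shows the closed fingers over the bare near end (wrist pixel about (315,300)), laterally centred, with the orange spacer still showing behind the edge. Descend.

play_rows(commands=[{"fingers": 1, "tx": 0.028, "ty": 0, "tz": -0.001, "ax": 0, "ay": 0, "az": 0}, {"fingers": 1, "tx": 0.05, "ty": 0, "tz": -0.001, "ax": 0, "ay": 0, "az": 0}, {"fingers": 1, "tx": 0.056, "ty": 0, "tz": -0.001, "ax": 0, "ay": 0, "az": 0}, {"fingers": 1, "tx": 0.058, "ty": 0, "tz": -0.001, "ax": 0, "ay": 0, "az": 0}, {"fingers": 1, "tx": 0.06, "ty": 0, "tz": -0.001, "ax": 0, "ay": 0, "az": 0}])

```text
time_s: 4.07
tcp_pos: [0.4848, -0.0173, 0.055]
ee_rot: [[-0.0, 0.189, 0.982], [-0.0, 0.982, -0.189], [-1.0, -0.0, -0.0]]
wrist_force: [-2.9, 0.3, 4.6]
gripper_width: 0.006
```

play_rows(commands=[{"fingers": 1, "tx": 0.001, "ty": 0, "tz": 0, "ax": 0, "ay": 0, "az": 0}, {"fingers": 1, "tx": 0.002, "ty": 0, "tz": 0, "ax": 0, "ay": 0, "az": 0}, {"fingers": 1, "tx": 0.003, "ty": 0, "tz": 0, "ax": 0, "ay": 0, "az": 0}, {"fingers": 1, "tx": 0.004, "ty": 0, "tz": 0, "ax": 0, "ay": 0, "az": 0}])

```text
time_s: 4.4
tcp_pos: [0.4849, -0.0173, 0.0514]
ee_rot: [[0.0, 0.189, 0.982], [0.0, 0.982, -0.189], [-1.0, 0.0, 0.0]]
wrist_force: [-3.1, -0.5, 3.8]
gripper_width: 0.005
```

play_rows(commands=[{"fingers": 1, "tx": 0.001, "ty": 0, "tz": 0, "ax": 0, "ay": 0, "az": 0}, {"fingers": 1, "tx": 0.002, "ty": 0, "tz": 0, "ax": 0, "ay": 0, "az": 0}, {"fingers": 1, "tx": 0.003, "ty": 0, "tz": 0, "ax": 0, "ay": 0, "az": 0}, {"fingers": 1, "tx": 0.004, "ty": 0, "tz": 0, "ax": 0, "ay": 0, "az": 0}])

```text
time_s: 4.73
tcp_pos: [0.4847, -0.0173, 0.0479]
ee_rot: [[-0.001, 0.189, 0.982], [-0.0, 0.982, -0.189], [-1.0, -0.0, -0.001]]
wrist_force: [-2.5, -0.0, 4.9]
gripper_width: 0.003
```

play_rows(commands=[{"fingers": 1, "tx": 0.001, "ty": 0, "tz": 0, "ax": 0, "ay": 0, "az": 0}, {"fingers": 1, "tx": 0.002, "ty": 0, "tz": 0, "ax": 0, "ay": 0, "az": 0}, {"fingers": 1, "tx": 0.002, "ty": 0, "tz": 0, "ax": 0, "ay": 0, "az": 0}])

```text
time_s: 4.98
tcp_pos: [0.4847, -0.0173, 0.0474]
ee_rot: [[-0.001, 0.189, 0.982], [-0.0, 0.982, -0.189], [-1.0, -0.001, -0.001]]
wrist_force: [-7.0, 0.7, 11.7]
gripper_width: 0.001
```

play_rows(commands=[{"fingers": 1, "tx": 0.001, "ty": 0, "tz": 0, "ax": 0, "ay": 0, "az": 0}, {"fingers": 1, "tx": 0.001, "ty": 0, "tz": 0, "ax": 0, "ay": 0, "az": 0}])

```text
time_s: 5.15
tcp_pos: [0.4847, -0.0173, 0.0473]
ee_rot: [[-0.001, 0.188, 0.982], [-0.001, 0.982, -0.188], [-1.0, -0.001, -0.0]]
wrist_force: [-7.9, 1.4, 17.9]
gripper_width: 0.004
```

The push bottomed out at the expected height (tip at 28.3 mm). One firm extra nudge, then lift.

play_rows(commands=[{"fingers": 1, "tx": 0.0015, "ty": 0, "tz": 0, "ax": 0, "ay": 0, "az": 0}, {"fingers": 1, "tx": 0.0015, "ty": 0, "tz": 0, "ax": 0, "ay": 0, "az": 0}])

```text
time_s: 5.32
tcp_pos: [0.4848, -0.0172, 0.0473]
ee_rot: [[-0.0, 0.188, 0.982], [-0.001, 0.982, -0.188], [-1.0, -0.001, -0.0]]
wrist_force: [-10.8, 1.6, 27.0]
gripper_width: 0.004
```

play_rows(commands=[{"fingers": 1, "tx": -0.008, "ty": 0, "tz": 0, "ax": 0, "ay": 0, "az": 0}, {"fingers": 1, "tx": -0.05, "ty": 0, "tz": 0, "ax": 0, "ay": 0, "az": 0}, {"fingers": 1, "tx": -0.1, "ty": 0, "tz": 0, "ax": 0, "ay": 0, "az": 0}, {"fingers": -1, "tx": -0.12, "ty": 0, "tz": -0.04, "ax": 0, "ay": 0, "az": 0}, {"fingers": -1, "tx": -0.12, "ty": 0, "tz": -0.06, "ax": 0, "ay": 0, "az": 0}])

```text
time_s: 5.73
tcp_pos: [0.4431, -0.0077, 0.1382]
ee_rot: [[0.01, 0.189, 0.982], [0.003, 0.982, -0.189], [-1.0, 0.005, 0.009]]
wrist_force: [-0.6, 0.4, -0.7]
gripper_width: 0.082
```

play_rows(commands=[{"fingers": -1, "tx": 0, "ty": 0, "tz": 0, "ax": 0, "ay": 0, "az": 0}, {"fingers": -1, "tx": 0, "ty": 0, "tz": 0, "ax": 0, "ay": 0, "az": 0}, {"fingers": -1, "tx": 0, "ty": 0, "tz": 0, "ax": 0, "ay": 0, "az": 0}, {"fingers": -1, "tx": 0, "ty": 0, "tz": 0, "ax": 0, "ay": 0, "az": 0}])

```text
time_s: 6.07
tcp_pos: [0.4419, -0.0086, 0.1342]
ee_rot: [[0.0, 0.189, 0.982], [-0.0, 0.982, -0.189], [-1.0, -0.0, 0.0]]
wrist_force: [-0.0, 0.4, -0.3]
gripper_width: 0.374
```

```bash
python3 - <<'E'
from h import *
s=r.sense();p=viewer.capture('wrist');c=p['image'][:,:,::-1]
q=viewer.capture('top');qi=q['image'][174:298,280:400,::-1]
cv2.imwrite('pics/m2.png',np.hstack([cv2.resize(c,(480,360))[:,:],cv2.resize(qi,(310,360),interpolation=cv2.INTER_CUBIC)]))
cv2.imwrite('pics/w2.png',c);cv2.imwrite('pics/t2.png',q['image'][:,:,::-1])
print(s['tcp_pos'],s['gripper_width'],s['wrist_force'],s['time_s'])
E
```

```text
[ 0.44188152 -0.00861653  0.13424774] 0.37398302962942404 [-0.03674903  0.40354954 -0.32962674] 6.0667
```

View pics/m2.png

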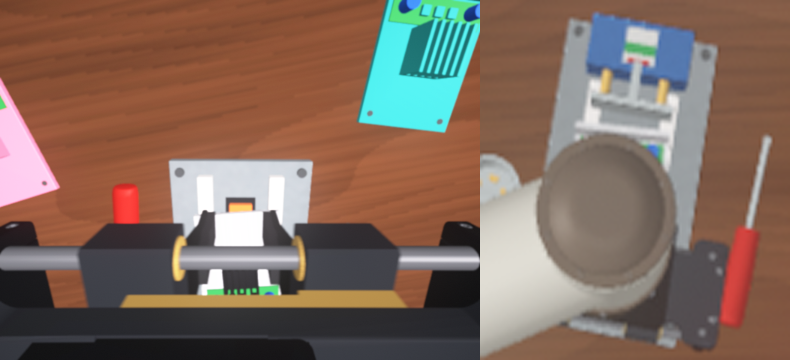

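Left: the module looks level and square to the wrist view, and part of the spacer shows behind the edge (240,207). Go above the heat sink with the jaws open.

play_rows(commands=[{"fingers": -1, "tx": 0, "ty": 0.0036, "tz": 0.04, "ax": 0, "ay": 0, "az": 0}, {"fingers": -1, "tx": 0, "ty": 0.0036, "tz": 0.08, "ax": 0, "ay": 0, "az": 0}, {"fingers": -1, "tx": 0, "ty": 0.0036, "tz": 0.12, "ax": 0, "ay": 0, "az": 0}, {"fingers": -1, "tx": 0, "ty": 0.0036, "tz": 0.134, "ax": 0, "ay": 0, "az": 0}, {"fingers": -1, "tx": 0, "ty": 0.0036, "tz": 0.134, "ax": 0, "ay": 0, "az": 0}])

```text
time_s: 6.58
tcp_pos: [0.5426, -0.0255, 0.1336]
ee_rot: [[0.0, 0.19, 0.982], [-0.0, 0.982, -0.19], [-1.0, -0.0, 0.0]]
wrist_force: [0.2, 0.4, -0.0]
gripper_width: 0.847
```

play_rows(commands=[{"fingers": -1, "tx": 0, "ty": 0, "tz": 0, "ax": 0, "ay": 0, "az": 0}, {"fingers": -1, "tx": 0, "ty": 0, "tz": 0, "ax": 0, "ay": 0, "az": 0}, {"fingers": -1, "tx": 0, "ty": 0, "tz": 0, "ax": 0, "ay": 0, "az": 0}])

```text
time_s: 6.83
tcp_pos: [0.5389, -0.0251, 0.1345]
ee_rot: [[-0.001, 0.189, 0.982], [-0.0, 0.982, -0.189], [-1.0, -0.0, -0.001]]
wrist_force: [-0.8, 0.3, -0.1]
gripper_width: 0.985
```

```bash
python3 - <<'E'
from h import *
s=r.sense();p=viewer.capture('wrist');c=p['image'][:,:,::-1].copy()
from math import cos,sin,radians
th=radians(-10.94)
J=lambda x,y,z:[.51163+x*cos(th)-y*sin(th),-.01925+x*sin(th)+y*cos(th),z]
for P in proj(p,[J(.03,0,.058),J(-.025,0,.022),J(.05,.018,.058),J(.05,-.018,.058),J(.01,.018,.058),J(.01,-.018,.058),J(-.038,.045,.028),J(-.038,-.045,.028)],s): cv2.circle(c,tuple(int(round(float(v))) for v in P),3,(0,0,255),-1)
q=viewer.capture('side');print(s['tcp_pos'],s['gripper_width'])
cv2.imwrite('pics/m3.png',np.hstack([cv2.resize(c,(480,360)),cv2.resize(q['image'][190:330,260:400,::-1],(320,360),interpolation=cv2.INTER_CUBIC)]))
move(J(.03,0,.052),79.06)
E
```

```text
[ 0.53885673 -0.02506315  0.13454805] 0.9852624979033512
tx ty tz [0.1106 0.0005 0.0025] ax 0.0004 dist 0.0829479053537939
```

View pics/m3.png

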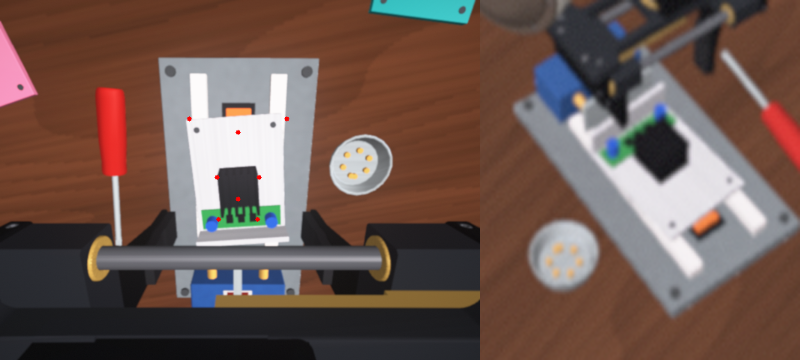

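Projected dots match: near edge predicted at row 118 and seen at about 117, sink centred at column 238, yaw about 4° off the jig. The plate lies level and the spacer is down. Descend and grip.

play_rows(commands=[{"fingers": -1, "tx": 0.04, "ty": 0.0005, "tz": 0.0025, "ax": 0, "ay": 0, "az": 0}, {"fingers": -1, "tx": 0.08, "ty": 0.0005, "tz": 0.0025, "ax": 0, "ay": 0, "az": 0}, {"fingers": -1, "tx": 0.1, "ty": 0.0005, "tz": 0.0025, "ax": 0, "ay": 0, "az": 0}, {"fingers": -1, "tx": 0.11, "ty": 0.0005, "tz": 0.0025, "ax": 0, "ay": 0, "az": 0}, {"fingers": -1, "tx": 0.11, "ty": 0.0005, "tz": 0.0025, "ax": 0, "ay": 0, "az": 0}])

```text
time_s: 7.35
tcp_pos: [0.5406, -0.0252, 0.0509]
ee_rot: [[-0.003, 0.189, 0.982], [-0.001, 0.982, -0.189], [-1.0, -0.001, -0.003]]
wrist_force: [-0.4, -0.5, -0.1]
gripper_width: 0.998
```

play_rows(commands=[{"fingers": 1, "tx": 0, "ty": 0, "tz": 0, "ax": 0, "ay": 0, "az": 0}, {"fingers": 1, "tx": 0, "ty": 0, "tz": 0, "ax": 0, "ay": 0, "az": 0}, {"fingers": 1, "tx": 0, "ty": 0, "tz": 0, "ax": 0, "ay": 0, "az": 0}, {"fingers": 1, "tx": 0, "ty": 0, "tz": 0, "ax": 0, "ay": 0, "az": 0}, {"fingers": 1, "tx": 0, "ty": 0, "tz": 0, "ax": 0, "ay": 0, "az": 0}])

```text
time_s: 7.77
tcp_pos: [0.5423, -0.025, 0.053]
ee_rot: [[0.002, 0.189, 0.982], [0.0, 0.982, -0.189], [-1.0, 0.001, 0.002]]
wrist_force: [-0.4, -0.1, -0.0]
gripper_width: 0.711
```

play_rows(commands=[{"fingers": 1, "tx": 0, "ty": 0, "tz": 0, "ax": 0, "ay": 0, "az": 0}, {"fingers": 1, "tx": 0, "ty": 0, "tz": 0, "ax": 0, "ay": 0, "az": 0}, {"fingers": 1, "tx": 0, "ty": 0, "tz": 0, "ax": 0, "ay": 0, "az": 0}, {"fingers": 1, "tx": 0, "ty": 0, "tz": 0, "ax": 0, "ay": 0, "az": 0}, {"fingers": 1, "tx": 0, "ty": 0, "tz": 0, "ax": 0, "ay": 0, "az": 0}])

```text
time_s: 8.18
tcp_pos: [0.5418, -0.0252, 0.0522]
ee_rot: [[-0.0, 0.189, 0.982], [-0.0, 0.982, -0.189], [-1.0, -0.0, -0.0]]
wrist_force: [0.5, -0.2, 1.1]
gripper_width: 0.419
```

play_rows(commands=[{"fingers": 1, "tx": 0, "ty": 0, "tz": 0, "ax": 0, "ay": 0, "az": 0}, {"fingers": 1, "tx": 0, "ty": 0, "tz": 0, "ax": 0, "ay": 0, "az": 0}, {"fingers": 1, "tx": 0, "ty": 0, "tz": 0, "ax": 0, "ay": 0, "az": 0}])

```text
time_s: 8.43
tcp_pos: [0.5419, -0.0252, 0.0522]
ee_rot: [[-0.0, 0.189, 0.982], [-0.0, 0.982, -0.189], [-1.0, -0.0, -0.0]]
wrist_force: [-0.4, -2.2, 1.1]
gripper_width: 0.419
```

play_rows(commands=[{"fingers": 1, "tx": 0, "ty": 0, "tz": 0.004, "ax": 0, "ay": 0, "az": 0}, {"fingers": 1, "tx": 0, "ty": 0, "tz": 0.008, "ax": 0, "ay": 0, "az": 0}, {"fingers": 1, "tx": 0, "ty": 0, "tz": 0.012, "ax": 0, "ay": 0, "az": 0}, {"fingers": 1, "tx": 0, "ty": 0, "tz": 0.016, "ax": 0, "ay": 0, "az": 0}, {"fingers": 1, "tx": 0, "ty": 0, "tz": 0.016, "ax": 0, "ay": 0, "az": 0}])

```text
time_s: 8.85
tcp_pos: [0.5521, -0.0276, 0.0522]
ee_rot: [[-0.004, 0.189, 0.982], [-0.0, 0.982, -0.189], [-1.0, -0.001, -0.004]]
wrist_force: [-4.4, -0.2, 5.8]
gripper_width: 0.419
```

play_rows(commands=[{"fingers": 1, "tx": 0, "ty": 0, "tz": 0.003, "ax": 0, "ay": 0, "az": 0}, {"fingers": 1, "tx": 0, "ty": 0, "tz": 0.006, "ax": 0, "ay": 0, "az": 0}, {"fingers": 1, "tx": 0, "ty": 0, "tz": 0.009, "ax": 0, "ay": 0, "az": 0}, {"fingers": 1, "tx": 0, "ty": 0, "tz": 0.009, "ax": 0, "ay": 0, "az": 0}])

```text
time_s: 9.18
tcp_pos: [0.5579, -0.0289, 0.0522]
ee_rot: [[-0.006, 0.19, 0.982], [-0.0, 0.982, -0.19], [-1.0, -0.002, -0.006]]
wrist_force: [-7.1, 1.0, 7.3]
gripper_width: 0.419
```

play_rows(commands=[{"fingers": 1, "tx": 0, "ty": 0, "tz": 0.003, "ax": 0, "ay": 0, "az": 0}, {"fingers": 1, "tx": 0, "ty": 0, "tz": 0.006, "ax": 0, "ay": 0, "az": 0}, {"fingers": 1, "tx": 0, "ty": 0, "tz": 0.008, "ax": 0, "ay": 0, "az": 0}, {"fingers": 1, "tx": 0, "ty": 0, "tz": 0.008, "ax": 0, "ay": 0, "az": 0}, {"fingers": 1, "tx": 0, "ty": 0, "tz": 0.008, "ax": 0, "ay": 0, "az": 0}])

```text
time_s: 9.6
tcp_pos: [0.5615, -0.0298, 0.0522]
ee_rot: [[-0.01, 0.19, 0.982], [-0.0, 0.982, -0.19], [-1.0, -0.002, -0.01]]
wrist_force: [-11.4, 4.3, 11.5]
gripper_width: 0.419
```

```bash
python3 - <<'E'
from h import *
s=r.sense();print(s['tcp_pos'],s['wrist_force'],s['moment'],s['time_s'])
p=viewer.capture('side');q=viewer.capture('top');w=viewer.capture('wrist')
cv2.imwrite('pics/m4.png',np.vstack([np.hstack([cv2.resize(p['image'][190:290,270:370,::-1],(400,400),interpolation=cv2.INTER_CUBIC),cv2.resize(q['image'][174:254,300:380,::-1],(400,400),interpolation=cv2.INTER_CUBIC)]),cv2.resize(w['image'][300:420,180:440,::-1],(800,180))]))
E
```

```text
[ 0.56146611 -0.02976704  0.0521836 ] [-11.43273354   4.26410115  11.46765169] [1.37375226 3.04017772 0.05107987] 9.6
```

View pics/m4.png

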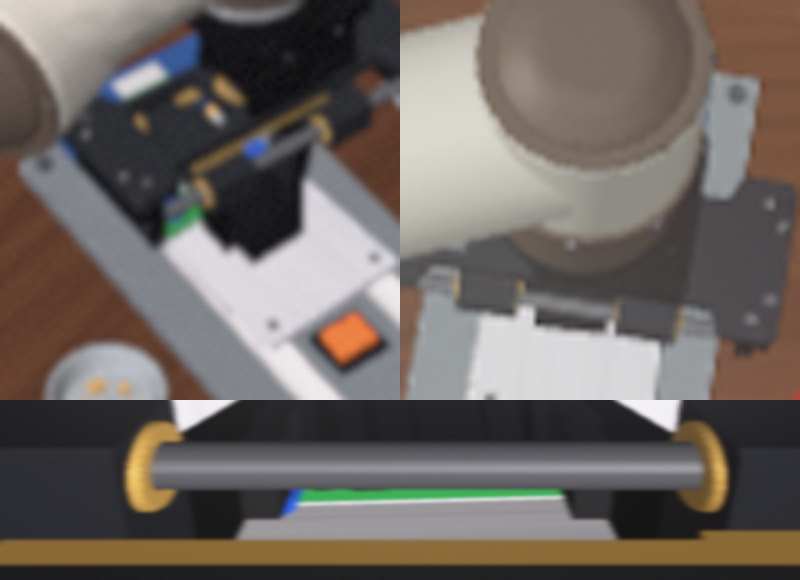

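The view of the fence and pointer is blocked by the arm; the plate is level and square and the spacer is flush. I'll judge fence travel from geometry plus force. First ease the downward push by 1 mm, then advance.

play_rows(commands=[{"fingers": 1, "tx": -0.0013, "ty": 0, "tz": 0, "ax": 0, "ay": 0, "az": 0}, {"fingers": 1, "tx": -0.0013, "ty": 0, "tz": 0, "ax": 0, "ay": 0, "az": 0}, {"fingers": 1, "tx": -0.0013, "ty": 0, "tz": 0, "ax": 0, "ay": 0, "az": 0}, {"fingers": 1, "tx": -0.0013, "ty": 0, "tz": 0, "ax": 0, "ay": 0, "az": 0}])

```text
time_s: 10.08
tcp_pos: [0.5622, -0.0298, 0.0522]
ee_rot: [[-0.009, 0.191, 0.982], [0.0, 0.982, -0.191], [-1.0, -0.002, -0.009]]
wrist_force: [-8.7, 2.7, 5.4]
gripper_width: 0.419
```

```bash
cat > near.py <<'E'
from h import *
from math import *
th=radians(-10.94);Rj=np.array([[cos(th),-sin(th)],[sin(th),cos(th)]]);tj=np.array([.51163,-.01925])
inj=lambda W:(Rj.T@(W[:2]-tj))*1000
s=r.sense();print(s['tcp_pos'],'jig',inj(s['tcp_pos']),'F jig',Rj.T@s['wrist_force'][:2],s['wrist_force'][2])
p=viewer.capture('wrist');q=viewer.capture('top')
def edge(im,pic,s):
    "near edge of the plate: grey plate->bright module between runners, along lines of constant jig y"
    g=cv2.cvtColor(pic['image'],cv2.COLOR_RGB2GRAY).astype(float);out=[]
    for y in (-.022,-.019,.019,.022):
        xs=np.arange(-.045,.025,.0004)
        P=proj(pic,[np.r_[Rj@[x,y]+tj,.028] for x in xs],s).astype(np.float32)
        v=cv2.remap(g.astype(np.float32),P[:,0],P[:,1],cv2.INTER_LINEAR).ravel()
        d=np.convolve(v,np.r_[np.ones(8),-np.ones(8)]/8,'same');i=d[10:-10].argmax()+10
        out.append((y,round(xs[i]*1000,1),round(d[i])))
    print(im,out)
edge('wrist',p,s);edge('top',q,None)
E
python3 near.py
```

```text
[ 0.56215355 -0.02975846  0.0522493 ] jig [51.59966161 -0.72907309] F jig [-9.00462063  0.99861562] 5.434779565257203
wrist [(-0.022, np.float64(-18.2), 67), (-0.019, np.float64(-18.2), 70), (0.019, np.float64(-20.6), 67), (0.022, np.float64(-21.0), 71)]
top [(-0.022, np.float64(-16.6), 37), (-0.019, np.float64(-16.6), 42), (0.019, np.float64(-18.6), 33), (0.022, np.float64(-19.0), 36)]
```

Both cameras agree the near edge is at jig x ≈ -18.6 mm, so the flange is about at the fence. The module is still yawed +3.5° in the jaws, so turn the gripper by that amount.

play_rows(commands=[{"fingers": 1, "tx": 0, "ty": 0, "tz": 0, "ax": 0.007, "ay": 0, "az": 0}, {"fingers": 1, "tx": 0, "ty": 0, "tz": 0, "ax": 0.014, "ay": 0, "az": 0}, {"fingers": 1, "tx": 0, "ty": 0, "tz": 0, "ax": 0.02, "ay": 0, "az": 0}, {"fingers": 1, "tx": 0, "ty": 0, "tz": 0, "ax": 0.02, "ay": 0, "az": 0}, {"fingers": 1, "tx": 0, "ty": 0, "tz": 0, "ax": 0.02, "ay": 0, "az": 0}])

```text
time_s: 10.6
tcp_pos: [0.5636, -0.0291, 0.0522]
ee_rot: [[-0.005, 0.251, 0.968], [0.001, 0.968, -0.251], [-1.0, -0.001, -0.005]]
wrist_force: [-5.7, 4.6, 2.1]
gripper_width: 0.419
```

```bash
python3 near.py
```

```text
[ 0.56364979 -0.02905813  0.05224719] jig [52.93579828  0.24247755] F jig [-6.46052111  3.40828383] 2.1290647436185473
wrist [(-0.022, np.float64(-18.2), 69), (-0.019, np.float64(-18.2), 68), (0.019, np.float64(-18.2), 68), (0.022, np.float64(-18.2), 70)]
top [(-0.022, np.float64(-16.2), 42), (-0.019, np.float64(-16.6), 41), (0.019, np.float64(-16.2), 34), (0.022, np.float64(-16.2), 40)]
```

play_rows(commands=[{"fingers": 1, "tx": 0, "ty": 0.0002, "tz": 0.003, "ax": 0, "ay": 0, "az": 0}, {"fingers": 1, "tx": 0, "ty": 0.0004, "tz": 0.006, "ax": 0, "ay": 0, "az": 0}, {"fingers": 1, "tx": 0, "ty": 0.0006, "tz": 0.009, "ax": 0, "ay": 0, "az": 0}, {"fingers": 1, "tx": -0.0005, "ty": 0.0008, "tz": 0.012, "ax": 0, "ay": 0, "az": 0}, {"fingers": 1, "tx": -0.0005, "ty": 0.0008, "tz": 0.012, "ax": 0, "ay": 0, "az": 0}])

```text
time_s: 11.12
tcp_pos: [0.5695, -0.0308, 0.0523]
ee_rot: [[-0.012, 0.252, 0.968], [0.001, 0.968, -0.252], [-1.0, -0.002, -0.012]]
wrist_force: [-12.0, 5.6, 8.2]
gripper_width: 0.421
```

```bash
python3 near.py
```

```text
[ 0.56948868 -0.0307851   0.05227436] jig [58.99632206 -0.34498888] F jig [-12.83271255   3.18236253] 8.171569622247711
wrist [(-0.022, np.float64(-12.2), 71), (-0.019, np.float64(-12.2), 68), (0.019, np.float64(-12.2), 70), (0.022, np.float64(-12.2), 69)]
top [(-0.022, np.float64(-11.0), 38), (-0.019, np.float64(-11.0), 32), (0.019, np.float64(-10.6), 40), (0.022, np.float64(-11.0), 34)]
```

play_rows(commands=[{"fingers": 1, "tx": -0.0008, "ty": 0.0002, "tz": 0.003, "ax": 0, "ay": 0, "az": 0}, {"fingers": 1, "tx": -0.0008, "ty": 0.0004, "tz": 0.006, "ax": 0, "ay": 0, "az": 0}, {"fingers": 1, "tx": -0.0008, "ty": 0.0005, "tz": 0.008, "ax": 0, "ay": 0, "az": 0}, {"fingers": 1, "tx": -0.0008, "ty": 0.0005, "tz": 0.008, "ax": 0, "ay": 0, "az": 0}, {"fingers": 1, "tx": -0.0008, "ty": 0.0005, "tz": 0.008, "ax": 0, "ay": 0, "az": 0}])

```text
time_s: 11.63
tcp_pos: [0.5721, -0.0317, 0.0524]
ee_rot: [[-0.019, 0.252, 0.967], [0.001, 0.968, -0.252], [-1.0, -0.004, -0.019]]
wrist_force: [-17.5, 9.7, 11.3]
gripper_width: 0.417
```

```bash
python3 near.py
```

```text
[ 0.5720596  -0.03168929  0.05243302] jig [61.69212003 -0.74483829] F jig [-19.02599223   6.18626459] 11.28618033987583
wrist [(-0.022, np.float64(-9.4), 71), (-0.019, np.float64(-9.4), 68), (0.019, np.float64(-9.8), 70), (0.022, np.float64(-9.4), 68)]
top [(-0.022, np.float64(-8.2), 35), (-0.019, np.float64(-8.2), 31), (0.019, np.float64(-8.2), 39), (0.022, np.float64(-8.2), 34)]
```

Square, and the flange is at about jig x = 111 mm (fence pushed in about 11 mm). The tool has pitched 1.1° under load and presses down. Take the pitch out and lighten the vertical push so friction doesn't hide the spring force.

play_rows(commands=[{"fingers": 1, "tx": 0, "ty": 0.0, "tz": 0, "ax": 0, "ay": -0.002, "az": 0}, {"fingers": 1, "tx": 0, "ty": 0.0005, "tz": 0, "ax": 0, "ay": -0.004, "az": 0}, {"fingers": 1, "tx": 0, "ty": 0.001, "tz": 0, "ax": 0, "ay": -0.006, "az": 0}, {"fingers": 1, "tx": 0, "ty": 0.001, "tz": 0, "ax": 0, "ay": -0.006, "az": 0}, {"fingers": 1, "tx": 0, "ty": 0.001, "tz": 0, "ax": 0, "ay": -0.006, "az": 0}])

```text
time_s: 12.15
tcp_pos: [0.572, -0.0316, 0.0522]
ee_rot: [[-0.002, 0.253, 0.968], [-0.005, 0.968, -0.253], [-1.0, -0.005, -0.0]]
wrist_force: [-17.6, 7.6, 11.0]
gripper_width: 0.417
```

```bash
python3 near.py
```

```text
[ 0.57197415 -0.03155999  0.05221246] jig [61.5836855  -0.63410685] F jig [-18.73389716   4.13663568] 11.013498850101737
wrist [(-0.022, np.float64(-9.4), 70), (-0.019, np.float64(-9.4), 69), (0.019, np.float64(-9.4), 69), (0.022, np.float64(-9.4), 68)]
top [(-0.022, np.float64(-8.2), 35), (-0.019, np.float64(-8.2), 31), (0.019, np.float64(-8.2), 43), (0.022, np.float64(-8.6), 35)]
```

play_rows(commands=[{"fingers": 1, "tx": -0.0006, "ty": 0.0, "tz": 0, "ax": 0, "ay": 0, "az": 0}, {"fingers": 1, "tx": -0.0013, "ty": 0, "tz": 0, "ax": 0, "ay": 0, "az": 0}, {"fingers": 1, "tx": -0.0013, "ty": 0, "tz": 0, "ax": 0, "ay": 0, "az": 0}, {"fingers": 1, "tx": -0.0013, "ty": 0, "tz": 0, "ax": 0, "ay": 0, "az": 0}, {"fingers": 1, "tx": -0.0013, "ty": 0, "tz": 0, "ax": 0, "ay": 0, "az": 0}])

```text
time_s: 12.67
tcp_pos: [0.5722, -0.0315, 0.0523]
ee_rot: [[-0.001, 0.253, 0.967], [-0.005, 0.967, -0.253], [-1.0, -0.005, -0.0]]
wrist_force: [-15.6, 7.1, 4.2]
gripper_width: 0.42
```

```bash
python3 near.py; python3 - <<'E'
from h import *
p=viewer.capture('side');q=viewer.capture('top')
cv2.imwrite('pics/m5.png',np.hstack([cv2.resize(p['image'][190:300,280:380,::-1],(400,440),interpolation=cv2.INTER_CUBIC),cv2.resize(q['image'][180:290,290:390,::-1],(400,440),interpolation=cv2.INTER_CUBIC)]))
for n,c in(('side',p),('top',q)):
  for t in('fence_face','housing','fence'): print(n,t,[(np.round(d['uv']),round(d['score'],2)) for d in spotter.find_in(t,c)][:2])
E
```

```text
[ 0.57221761 -0.03148744  0.05227346] jig [61.80895331 -0.51667263] F jig [-16.63200913   4.00151305] 4.165980413397703
wrist [(-0.022, np.float64(-9.4), 69), (-0.019, np.float64(-9.4), 70), (0.019, np.float64(-9.0), 68), (0.022, np.float64(-9.0), 67)]
top [(-0.022, np.float64(-8.2), 34), (-0.019, np.float64(-7.8), 32), (0.019, np.float64(-7.8), 36), (0.022, np.float64(-8.2), 31)]
side fence_face [(array([337., 254.]), 0.43), (array([399., 246.]), 0.43)]
side housing [(array([350., 272.]), 0.86), (array([164., 372.]), 0.2)]
side fence []
top fence_face []
top housing [(array([328., 268.]), 0.8)]
top fence []
```

View pics/m5.png

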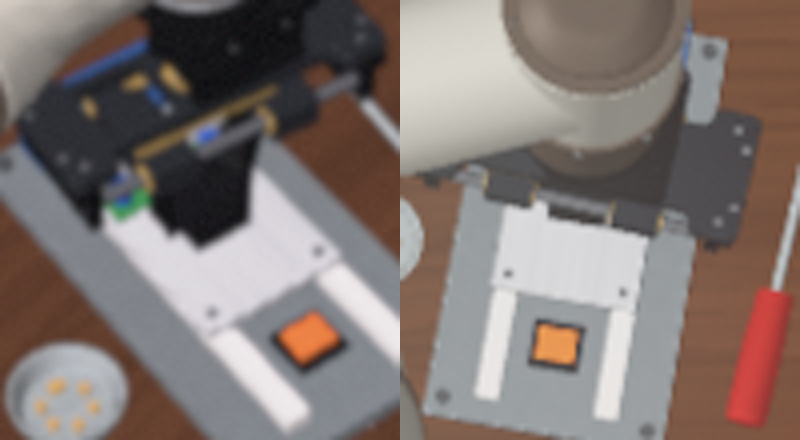

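The side and top views show the plate flat on the runners, square, with the spacer flush. Force (16.6 N) reads higher than geometry implies (about 11 mm, or 9 N) plus friction. A back-off test of the hysteresis should separate friction from spring; I'll also relieve the side load.

play_rows(commands=[{"fingers": 1, "tx": 0, "ty": 0.001, "tz": 0, "ax": 0, "ay": 0, "az": 0}, {"fingers": 1, "tx": 0, "ty": 0.002, "tz": 0, "ax": 0, "ay": 0, "az": 0}, {"fingers": 1, "tx": 0, "ty": 0.002, "tz": 0, "ax": 0, "ay": 0, "az": 0}])

```text
time_s: 13.42
tcp_pos: [0.5722, -0.0313, 0.0523]
ee_rot: [[-0.003, 0.253, 0.967], [-0.006, 0.967, -0.254], [-1.0, -0.007, -0.001]]
wrist_force: [-15.2, 2.4, 5.2]
gripper_width: 0.42
```

play_rows(commands=[{"fingers": 1, "tx": 0, "ty": 0, "tz": -0.001, "ax": 0, "ay": 0, "az": 0}, {"fingers": 1, "tx": 0, "ty": 0, "tz": -0.002, "ax": 0, "ay": 0, "az": 0}, {"fingers": 1, "tx": 0, "ty": 0, "tz": -0.002, "ax": 0, "ay": 0, "az": 0}])

```text
time_s: 13.67
tcp_pos: [0.5721, -0.0312, 0.0523]
ee_rot: [[0.001, 0.253, 0.967], [-0.006, 0.967, -0.253], [-1.0, -0.006, 0.002]]
wrist_force: [-11.7, -0.5, 2.7]
gripper_width: 0.42
```

play_rows(commands=[{"fingers": 1, "tx": 0, "ty": 0, "tz": -0.001, "ax": 0, "ay": 0, "az": 0}, {"fingers": 1, "tx": 0, "ty": -0.0001, "tz": -0.002, "ax": 0, "ay": 0, "az": 0}, {"fingers": 1, "tx": 0, "ty": -0.0001, "tz": -0.002, "ax": 0, "ay": 0, "az": 0}])

```text
time_s: 13.92
tcp_pos: [0.572, -0.0312, 0.0523]
ee_rot: [[0.003, 0.253, 0.967], [-0.007, 0.967, -0.253], [-1.0, -0.006, 0.005]]
wrist_force: [-8.5, -1.8, -0.8]
gripper_width: 0.419
```

play_rows(commands=[{"fingers": 1, "tx": 0, "ty": 0, "tz": -0.001, "ax": 0, "ay": 0, "az": 0}, {"fingers": 1, "tx": 0, "ty": -0.0001, "tz": -0.002, "ax": 0, "ay": 0, "az": 0}, {"fingers": 1, "tx": 0, "ty": -0.0001, "tz": -0.002, "ax": 0, "ay": 0, "az": 0}])

```text
time_s: 14.17
tcp_pos: [0.571, -0.0309, 0.0524]
ee_rot: [[0.004, 0.253, 0.967], [-0.007, 0.967, -0.253], [-1.0, -0.005, 0.006]]
wrist_force: [-8.2, -3.0, -0.9]
gripper_width: 0.42
```

```bash
python3 near.py
```

```text
[ 0.5710095  -0.03092657  0.05235119] jig [60.51635585 -0.19527158] F jig [-7.51308931 -4.51909369] -0.9266895475925618
wrist [(-0.022, np.float64(-10.6), 69), (-0.019, np.float64(-10.6), 70), (0.019, np.float64(-10.2), 69), (0.022, np.float64(-10.2), 69)]
top [(-0.022, np.float64(-9.0), 38), (-0.019, np.float64(-9.4), 42), (0.019, np.float64(-8.6), 35), (0.022, np.float64(-8.6), 41)]
```

Sliding back, the force is about 8 N at a geometric travel of about 10.4 mm (8.3 N), so geometry and force agree and the excess was friction. Push forward to about 12 mm.

play_rows(commands=[{"fingers": 1, "tx": 0, "ty": -0.0005, "tz": 0.003, "ax": 0, "ay": 0, "az": 0}, {"fingers": 1, "tx": 0, "ty": -0.0005, "tz": 0.006, "ax": 0, "ay": 0, "az": 0}, {"fingers": 1, "tx": 0, "ty": -0.0005, "tz": 0.0075, "ax": 0, "ay": 0, "az": 0}, {"fingers": 1, "tx": 0, "ty": -0.0005, "tz": 0.0075, "ax": 0, "ay": 0, "az": 0}, {"fingers": 1, "tx": 0, "ty": -0.0005, "tz": 0.0075, "ax": 0, "ay": 0, "az": 0}])

```text
time_s: 14.68
tcp_pos: [0.5734, -0.0316, 0.0523]
ee_rot: [[-0.002, 0.253, 0.967], [-0.006, 0.967, -0.253], [-1.0, -0.006, -0.0]]
wrist_force: [-15.0, 3.9, 5.2]
gripper_width: 0.423
```

```bash
python3 near.py
```

```text
[ 0.57344597 -0.03159427  0.05231242] jig [63.03526616 -0.38843816] F jig [-15.45428216   1.03569826] 5.155792547462241
wrist [(-0.022, np.float64(-8.2), 69), (-0.019, np.float64(-8.2), 69), (0.019, np.float64(-7.8), 68), (0.022, np.float64(-7.8), 68)]
top [(-0.022, np.float64(-6.2), 40), (-0.019, np.float64(-6.6), 42), (0.019, np.float64(-6.2), 33), (0.022, np.float64(-5.8), 40)]
```

play_rows(commands=[{"fingers": 1, "tx": 0, "ty": 0, "tz": 0, "ax": -0.0025, "ay": 0, "az": 0}, {"fingers": 1, "tx": 0, "ty": 0, "tz": 0, "ax": -0.0025, "ay": 0, "az": 0}, {"fingers": 1, "tx": 0, "ty": 0, "tz": 0, "ax": -0.0025, "ay": 0, "az": 0}, {"fingers": 1, "tx": 0, "ty": 0, "tz": 0, "ax": -0.0025, "ay": 0, "az": 0}, {"fingers": 1, "tx": 0, "ty": 0, "tz": 0, "ax": -0.0025, "ay": 0, "az": 0}])

```text
time_s: 15.2
tcp_pos: [0.5736, -0.0316, 0.0523]
ee_rot: [[-0.001, 0.246, 0.969], [-0.006, 0.969, -0.246], [-1.0, -0.006, -0.0]]
wrist_force: [-14.5, 3.5, 4.7]
gripper_width: 0.416
```

play_rows(commands=[{"fingers": 1, "tx": 0, "ty": 0, "tz": 0, "ax": 0, "ay": 0, "az": 0}, {"fingers": 1, "tx": 0, "ty": 0, "tz": 0, "ax": 0, "ay": 0, "az": 0}, {"fingers": 1, "tx": 0, "ty": 0, "tz": 0, "ax": 0, "ay": 0, "az": 0}, {"fingers": 1, "tx": 0, "ty": 0, "tz": 0, "ax": 0, "ay": 0, "az": 0}, {"fingers": 1, "tx": 0, "ty": 0, "tz": 0, "ax": 0, "ay": 0, "az": 0}])

```text
time_s: 15.62
tcp_pos: [0.5736, -0.0316, 0.0523]
ee_rot: [[-0.001, 0.246, 0.969], [-0.006, 0.969, -0.246], [-1.0, -0.006, -0.0]]
wrist_force: [-14.2, 4.0, 4.1]
gripper_width: 0.42
```

```bash
python3 near.py; python3 - <<'E'
from h import *
w=viewer.capture('wrist');q=viewer.capture('top')
cv2.imwrite('pics/m6.png',np.hstack([cv2.resize(w['image'][:,:,::-1],(480,360)),cv2.resize(q['image'][180:290,290:390,::-1],(320,360),interpolation=cv2.INTER_CUBIC)]))
E
```

```text
[ 0.57361224 -0.03162546  0.05232323] jig [63.20443054 -0.38750859] F jig [-14.71552809   1.26463847] 4.062359296788873
wrist [(-0.022, np.float64(-7.8), 69), (-0.019, np.float64(-8.2), 69), (0.019, np.float64(-7.8), 68), (0.022, np.float64(-7.8), 68)]
top [(-0.022, np.float64(-6.2), 40), (-0.019, np.float64(-6.6), 41), (0.019, np.float64(-6.2), 33), (0.022, np.float64(-5.8), 40)]
```

View pics/m6.png

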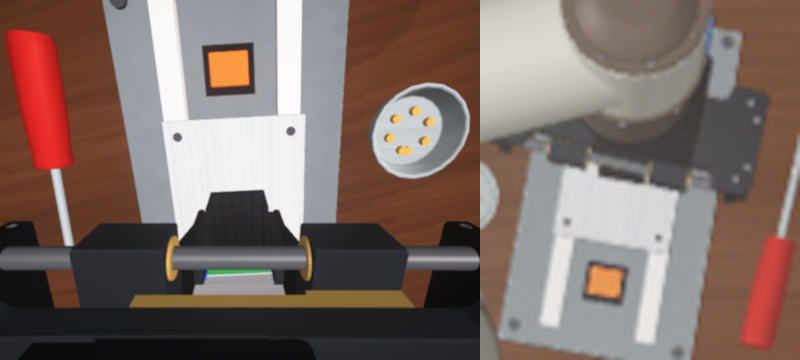

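The module is square, the spacer is flush at (228,70), the push is steady, and the bystanders are untouched. Hand in.

```bash
python3 -c "
from station import job;print(job.finish_job())"
```

```text
the job is handed in; nothing more can be done
None
```

The module is pressed home, slid square against the fence, and held there by the gripper. The job was handed in at about 16 s. I could not see the red pointer, because the arm blocked it in every view. The fence push is therefore worked out from position and force, not read off the band.

- **Pressing down:** I pressed the bare near end with closed fingers. It stopped with the plate top at 28.3 mm (28 mm expected) and did not move further at 27 N. Pictures afterwards show the spacer flush and the plate level.
- **Sliding:** I gripped the heat sink and slid the module along the runners. It was still turned about 3.5° in the jaws, so I turned the gripper to take that out. The near edge now reads square to within about 0.5°.
- **Final push:** The flange is at jig x of about 113 mm, so the fence is pushed in about 12 to 14 mm, or roughly 10 to 11 N. That is inside the green band and well short of the end of travel.
- **Disagreements:** The wrist force along the push reads 14.7 N, higher than that, because runner friction adds to it. A short back-off test gave about 8 N at roughly 10 mm of travel, which fits the spring rate. The wrist and top cameras differ by about 1.5 mm on the plate edge.
- **Bystanders:** The screwdriver and dish look undisturbed in the last pictures. I did not check the other bystanders at the end; the arm never worked near them.

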